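# Mount a support rod in the collet socket of a lab stand

## Task

Take the round steel rod with the red top end out of the wooden rack and feed it, foot down, into the open collet of the blue stand base, pushing it gently but firmly through the drag until it is fully home on the depth stop inside. Then swing the collet's red-handled lever fully closed, let go, and leave the other rods and the glassware where they are.

Things in the scene. Friction and masses are not known exactly. Their poses are not given: they have to be found in the camera images.
- round_rod_center (a point): centre of the loose round steel rod to be mounted: 16 mm diameter, 160 mm long, 0.25 kg, tapered foot, a fixed black collar (24 mm diameter, 88 to 98 mm above the foot), red band on the top 12 mm. The point is on its axis, 80 mm above the foot; z along it. It stands upright in one of the rack's holes, 120 mm of it above the rack; grip it above the collar, 40 mm below its top, and lift straight up
- round_rod_foot (a point): centre of the foot end face of the round steel rod; z points up along the rod to the red end
- rack: fixed light-wood rack block 200 x 60 x 50 mm, origin at the centre of its underside, x along its length; three holes on its top, at -65, 0 and +65 mm along x, 40 mm deep and 19 mm wide, one rod in each
- hex_rod: brass hexagonal rod 140 mm long, 16 mm across corners, in another hole of the rack; origin at its foot; leave it alone
- thin_rod: thin green glass rod 150 mm long, 10 mm diameter, in another hole of the rack; origin at its foot; leave it alone
- stand: fixed blue base plate 150 x 130 x 20 mm with a dark steel block 56 x 56 mm that carries the collet; origin at the centre of its underside. The collet axis is the stand's own z axis through this origin
- collet_mouth (a point): centre of the collet mouth, on the bore axis, 100 mm above the table; around it four steel jaws make an 18.4 mm square opening with sloping lead-ins; z up. The jaws close in on the rod as the lever is swung. The lever's hinge axis is the vertical line through this point
- bore (a point): point on the bore axis 39 mm below the mouth. The bore is 18 mm wide. A sprung shoe around here drags on the rod with 5 to 13 N, more than its weight, so it must be pushed in. Hidden 50 to 76 mm below the mouth (differs each time) is the depth stop, a sprung pad (stop_pad) yielding 1 mm per 15 N. The rod is home once it bears on it; pushing with 20 N in all is enough, 30 N on the stop too much
- lever (a joint): angle of the collet lever about the vertical axis through the collet mouth, rad: 0 is wide open, 1.3 is fully closed against its end stop, growing counter-clockwise seen from above; starts near open. Friction of about 4 N at the handle; it stays where it is left. 40 N on it is too much
- lever_handle (a point): point on the axis of the lever's upright red round handle post (16 mm diameter, from 74 to 150 mm above the table), 20 mm below the post's top and 110 mm from the collet axis. A flat steel arm (66 to 76 mm above the table) joins it to the collet
- white_bottle: loose white bottle with black cap, 64 mm diameter, 130 mm tall; origin under its centre; leave it alone
- amber_bottle: loose amber bottle with black cap, 60 mm diameter, 120 mm tall; origin under its centre; leave it alone
- beaker: loose glass beaker, 70 mm diameter, 90 mm tall; origin under its centre; leave it alone
- flask: loose conical glass flask, 80 mm diameter, 124 mm tall; origin under its centre; leave it alone
- jar: loose white jar with red lid, 70 mm diameter, 70 mm tall; origin under its centre; leave it alone

How it is judged:
By the outcome, as a careful person would: the job done as asked, in the order asked, and still so for the second after the job is handed in, with the robot touching nothing.
It also fails if it takes over 66 s, if anything falls off the work surface, if the arm or the gripper's body presses on something with over 40 N, if the wrist force passes 120 N, or if a joint passes its speed limit or range.

## Robot

A 6-joint arm with a two-finger parallel gripper is mounted at the origin on the work surface. World frame = base frame: x ahead of the robot, y to its left, z up, the work surface at z = 0. Lengths are in m, angles in rad, forces in N, time in s.
With the tool pointing down it reaches from about 0.425 to 0.95 m from the base axis. Payload 3.5 kg.
Tool frame: the origin (TCP) lies between the finger pads; the fingertips stand 14 mm ahead of it and the grasp point (between the pads) lies 5 mm behind it; z points along the fingers, y is the direction in which the jaws open and shut (so a half turn about z gives the same grasp; the last joint's range is limited). The gripper opens to 85 mm and grips with 20 to 120 N. Pads are 22 mm wide; open, the fingers measure 114 mm over their backs; the gripper's body (76 mm by 85 mm) begins 54 mm behind the grasp point. The pads swing forward as they close: fully open they stand 13 mm farther back than shut.
Start: joints at [-0.15, 0.286, 1.577, -0, 1.279, -0.15], TCP at [0.675, 0, 0.245] pointing down, gripper open.
Joint ranges: [-2.77, 2.77], [-0.9, 2.22], [0.21, 2.48], [-1.53, 4.67], [0.24, 2.81], [-2.84, 2.84]. Speed limits (rad/s): [2.79, 2.79, 3.14, 3.14, 3.14, 3.14].

## Interface

Orientations are given as a rotation vector (axis times angle).
In Python, from bench import * gives the robot as it stands. The module is installed in compiled form; this text tells all that it offers.
- The arm moves only by the tool jog_arm, never from a script. Its argument "targets" is a list that holds one entry, the list of rows, each a list of 4 numbers: the shift along the tool's x, y, z as a fraction of full scale, then the turn about the tool's z as a fraction of full scale. In form: [[[x, y, z, turn], ...]]. A call has exactly 10 rows; each row shifts and turns the commanded pose from where the row before left it, along the tool's axes as they then stand; what a row does not reach is not made up. Full scale, the value 1, is 20 mm for a shift and 0.12 rad for a turn. A row lasts 1/12 s, in which the tool goes at most 41.7 mm and 7.16 degrees, less where a joint would pass 70% of its speed; a pose out of reach is approached as far as the arm can. A call with a number of a shift or a turn outside -1 to 1 is refused whole. A call with a gripper value outside its range is refused whole. "claw" is the opening, from 0 (shut) to 1 (fully open), set as the call begins (left out, the last holds). The fingers move at their own pace and stop on an object; "newtons" is the grip in N (left out, the last holds). Time passes only in rows, so rows that do not move let the fingers close, or fill a call up. It gives the time, the measured TCP pose, the force and the opening at its end, in the units of the state.
- get_obs(): the state, without advancing time (a new reading comes with each control period).
- grab_frame(name): name is "scene" or "side" or "wrist"; returns the picture (480x640x3 uint8, red, green, blue); there is no depth.
- camera_model(name): a dict with "K" (3x3 intrinsics, pixels), "rvec" (rotation vector, rad) and "tvec" (3), from world to camera coordinates, as OpenCV has them. Camera axes: x right, y down, z forward; pixel columns grow to the right and rows downward; lengths in m; the calibration is good to about 2 mm. The wrist camera is an equidistant fisheye: a pixel r from the principal point sees the ray r / f radians off the axis. A picture is of the moment at which its call begins: read the wrist's pose just before it. camera_model takes no time and is no camera call; for the wrist camera it gives the pose at the moment of the call.
- close_job(): hands the job in, once; it reports no verdict.
Trained networks look in the newest picture that a camera, given by its name, has taken for a name from the list of things; names that differ only in an ending like _2 or _b are one class to them, and where a whole thing is asked for, a point or a joint stands for the part that bears it (a point fixed in the world has none). Each returns a list of dicts, best first, with "p" (0 to 1); they miss things now and then, are a little off and sometimes report something else, mostly with a low value. They report only what shows in the picture. A call takes as long as a camera call.
- spot_in(query, camera): "extent" ([centre column, centre row, width, height] in pixels, round what is visible of it).
- trace(query, camera): "region" (480x640 bool, what is visible of it) and "extent" ([centre column, centre row, width, height] in pixels, round what is visible of it).
- spot_point(query, camera): "point" ([row, column] in pixels: a listed point, or the origin of a listed thing).
The state is a dict: "t": time; "q": joint angles; "dq": joint speeds; "joint_efforts": joint torques, N m; "tool_pos": TCP position; "tool_rot": TCP orientation; "force": force on the tool from outside, world axes, zero at the start; "torque": the same for the moment, N m; "gripper_width": finger opening in m.
Only numpy, scipy, OpenCV 4.12 (cv2) and the standard library are available. Lean on these libraries where they do the work, as an engineer would, in place of code of your own. Each camera call takes 0.05 s, during which the arm holds its last target. There are 200 camera calls.

## Working session

There is one attempt and no reset: what is moved stays moved. The work goes in short steps, Python scripts to look and compute and a tool call to move; the robot and the scene stay as the last step left them, time stands still between calls to the robot, and variables do not carry over. Pictures are saved under pics/ and viewed, about 8 in all and at most 12, crops included, and the job is handed in when it is done.

Besides the shell and the picture viewer there is one more tool, called by a JSON object that holds its "name" and its "arguments". jog_arm: Moves the arm, as the interface text tells. Shift numbers are shares of 20 mm and turn numbers shares of 0.12 rad, none past 1 either way. Its arguments: {"type":"object","properties":{"targets":{"type":"array","items":{"type":"array","items":{"type":"array","items":{"type":"number","minimum":-1,"maximum":1}}}},"claw":{"type":"number"},"newtons":{"type":"number"}},"required":["targets"]}

```bash
mkdir -p pics
cat > h.py <<'E'
from bench import *
import numpy as np, cv2
from scipy.spatial.transform import Rotation as R
from scipy.optimize import least_squares
def ray(cam,row,col,m=None):
    m=m or camera_model(cam); K=np.array(m["K"]); 
    x=(col-K[0,2])/K[0,0]; y=(row-K[1,2])/K[1,1]
    if cam=="wrist":
        r=np.hypot(x,y); d=np.array([np.sin(r)*x/max(r,1e-9),np.sin(r)*y/max(r,1e-9),np.cos(r)])
    else: d=np.array([x,y,1.])
    Rm=R.from_rotvec(np.ravel(m["rvec"])).as_matrix(); t=np.ravel(m["tvec"])
    d=Rm.T@d; return -Rm.T@t, d/np.linalg.norm(d)
def at_z(cam,row,col,z,m=None):
    o,d=ray(cam,row,col,m); return o+d*(z-o[2])/d[2]
def tri(rs):
    A=0;b=0
    for o,d in rs:
        P=np.eye(3)-np.outer(d,d); A=A+P; b=b+P@o
    p=np.linalg.solve(A,b); return p,[float(np.linalg.norm((np.eye(3)-np.outer(d,d))@(p-o))) for o,d in rs]
def save(n,im): cv2.imwrite("pics/"+n+".png",im[:,:,::-1])
E
python3 - <<'E'
from h import *
ims={}
for c in ["scene","side","wrist"]:
    im=grab_frame(c); save(c+"0",im)
    m=camera_model(c); print(c,np.round(ray(c,240,320)[0],3),np.round(ray(c,240,320)[1],2))
for q in ["round_rod_center","round_rod_foot","collet_mouth","lever_handle","rack","stand"]:
    rs=[]
    for c in ["scene","side","wrist"]:
        r=spot_point(q,c)[:2]
        for k in r: print(q,c,np.round(k["point"]),round(k["p"],2))
        if r and c!="wrist": rs.append(ray(c,*r[0]["point"]))
    if len(rs)>1: print("  ->",*[np.round(v,4) for v in tri(rs)])
print(get_obs())
E
```

```text
scene [0.917 0.631 0.829] [-0.33 -0.6  -0.73]
side [ 0.015 -0.677  0.975] [ 0.45  0.55 -0.71]
wrist [0.676 0.074 0.373] [ 0.   -0.28 -0.96]
round_rod_center scene [302. 344.] 0.92
round_rod_center scene [321. 346.] 0.69
round_rod_center side [191. 286.] 0.79
round_rod_center wrist [ 19. 252.] 0.17
  -> [0.6171 0.1932 0.0899] [0.0005 0.0005]
round_rod_foot scene [322. 346.] 0.93
round_rod_foot side [217. 284.] 0.81
round_rod_foot wrist [ 24. 251.] 0.75
  -> [0.6083 0.1921 0.0085] [0.001 0.001]
collet_mouth scene [205. 307.] 0.96
collet_mouth side [273. 341.] 0.78
collet_mouth wrist [333. 183.] 0.85
  -> [ 0.5503 -0.0972  0.0919] [0.0001 0.0001]
lever_handle scene [168. 324.] 0.98
lever_handle side [297. 330.] 0.97
  -> [ 0.4679 -0.1588  0.1334] [0.0005 0.0005]
rack scene [317. 375.] 0.94
rack side [227. 258.] 0.77
rack wrist [ 16. 190.] 0.96
rack wrist [113. 429.] 0.36
  -> [ 5.414e-01  2.079e-01 -4.000e-04] [0.0021 0.0021]
stand scene [230. 307.] 0.59
stand side [298. 341.] 0.69
stand wrist [290. 208.] 0.6
  -> [ 0.5517 -0.0976  0.0065] [0.0011 0.0011]
{'t': 1.05, 'q': array([-1.50002642e-01,  2.86273385e-01,  1.57672029e+00,  2.95187448e-05,
        1.27858530e+00, -1.49988463e-01]), 'dq': array([ 0.00059703, -0.00034626,  0.00057366,  0.00049227, -0.0013048 ,
       -0.00066516]), 'joint_efforts': array([-8.04984611e-04, -4.05974329e+01, -2.92947811e+01, -2.11573029e-04,
        6.14271212e-04, -4.41740212e-06]), 'tool_pos': array([6.74981973e-01, 3.72612547e-05, 2.45331625e-01]), 'tool_rot': array([-2.22146258e+00, -2.22141220e+00, -4.84901608e-05]), 'force': array([0.65352094, 0.31140306, 0.07004229]), 'torque': array([-0.04568426,  0.01625279, -0.01011486]), 'gripper_width': 0.0854057249541006}
```

View pics/scene0.png

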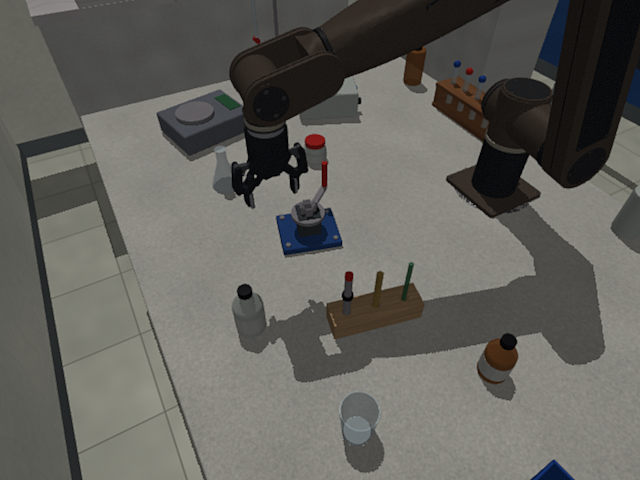

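View pics/side0.png

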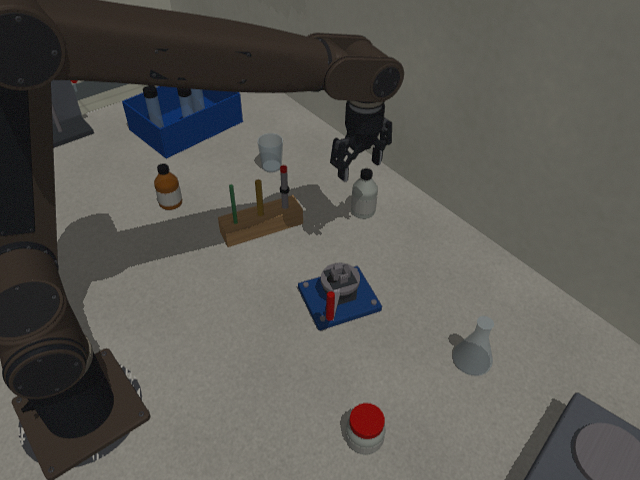

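The scene picture shows the red-topped rod at (348,290), in the +x end hole of the rack. The collet is at (308,210) with the lever handle at (324,170). In the side picture the rod is at (285,190), the collet at (340,275) and the handle at (330,305). The triangulated heights agree with the given ones to about 1 cm. I'll move above the rod with the jaws turned across the rack.

{"name": "jog_arm", "arguments": {"targets": [[[0.96,-0.3,0,0],[0.96,-0.3,0,0],[0.96,-0.3,0,0],[0.96,-0.3,0,0],[0.96,-0.3,0,0],[0.96,-0.3,0,0],[0.96,-0.3,0,0],[0.96,-0.3,0,0],[0.96,-0.3,0,0],[0.96,-0.3,0,0]]], "claw": 1}}

```text
t: 1.88
tool_pos: [0.6146, 0.193, 0.2454]
tool_rot: [2.221, 2.221, 0.0]
force: [0.5, 0.3, -0.5]
gripper_width: 0.0858
```

{"name": "jog_arm", "arguments": {"targets": [[[0,0,0,1],[0,0,0,1],[0,0,0,1],[0,0,0,1],[0,0,0,1],[0,0,0,1],[0,0,0,1],[0,0,0,1],[0,0,0,1],[0,0,0,1]]]}}

```text
t: 2.72
tool_pos: [0.615, 0.192, 0.2454]
tool_rot: [-3.089, -0.57, -0.0]
force: [-0.1, -0.4, 0.0]
gripper_width: 0.0856
```

{"name": "jog_arm", "arguments": {"targets": [[[0,0,0,1],[0,0,0,1],[0,0,0,1],[0,0,0,0.09],[0,0,0,0],[0,0,0,0],[0,0,0,0],[0,0,0,0],[0,0,0,0],[0,0,0,0]]]}}

```text
t: 3.55
tool_pos: [0.615, 0.192, 0.2453]
tool_rot: [3.142, 0.001, 0.0]
force: [-0.8, 0.1, 0.6]
gripper_width: 0.0852
```

Run:
```python
from h import *
o=get_obs(); print(o["t"],np.round(o["tool_pos"],4),np.round(R.from_rotvec(o["tool_rot"]).as_matrix(),3).tolist())
rs={}
for c in ["wrist","scene","side"]:
    im=grab_frame(c); m=camera_model(c)
    if c=="wrist": save("wrist1",im)
    for q,z in [("round_rod_center",.09),("round_rod_foot",.01)]:
        for k in spot_point(q,c)[:2]: print(q,c,np.round(k["point"]),round(k["p"],2),np.round(at_z(c,*k["point"],z,m),4))
    for k in spot_in("round_rod_center",c)[:2]:
        e=k["extent"]; print("ext",np.round(e,1),round(k["p"],2))
```

```text
3.55 [0.615  0.192  0.2453] [[1.0, 0.0, 0.0], [0.0, -1.0, -0.0], [0.0, 0.0, -1.0]]
round_rod_center wrist [234. 326.] 0.7 [0.6098 0.1859 0.09  ]
round_rod_foot wrist [214. 321.] 0.56 [0.609  0.1893 0.01  ]
ext [322.9 248.4  28.1  72.5] 0.83
round_rod_center scene [300. 344.] 0.79 [0.6156 0.189  0.09  ]
round_rod_foot scene [322. 346.] 0.87 [0.6094 0.1919 0.01  ]
ext [346.1 293.8  10.   42.8] 0.88
round_rod_center side [190. 285.] 0.69 [0.6172 0.1982 0.09  ]
round_rod_foot side [219. 284.] 0.59 [0.6031 0.184  0.01  ]
ext [286.1 187.4   9.4  37.9] 0.87
```

View pics/wrist1.png

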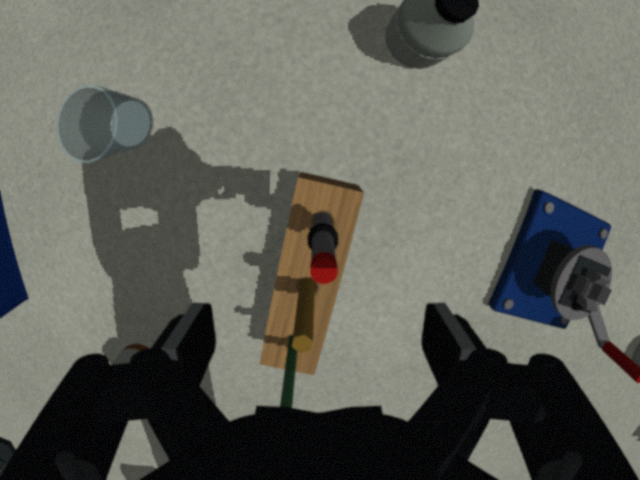

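The wrist picture shows the red top face at about (row 268, col 324), between the open fingers, and the collet at about (283, 583). I'll intersect these rays with their known heights.

Run:
```python
from h import *
im=cv2.imread("pics/wrist1.png"); hsv=cv2.cvtColor(im,cv2.COLOR_BGR2HSV)
mk=(cv2.inRange(hsv,(0,150,80),(8,255,255))|cv2.inRange(hsv,(172,150,80),(180,255,255)))
n,l,s,c=cv2.connectedComponentsWithStats(mk)
for i in range(1,n):
    if s[i,4]>60: print(s[i],c[i])
for r in [(268,324),(267,323)]: print(np.round(at_z("wrist",*r,.17),4))
print("collar",np.round(at_z("wrist",236,322,.108),4))
print("mouth",np.round(at_z("wrist",283,583,.1),4))
m=camera_model("wrist"); print(m["K"])
```

```text
[310 266  28  18 410] [323.33414634 274.06341463]
[0.6116 0.1891 0.17  ]
[0.6123 0.1897 0.17  ]
collar [0.6135 0.1896 0.108 ]
mouth [ 0.564  -0.0669  0.1   ]
[[371.64829954   0.         318.28102244]
 [  0.         371.64829954 241.57711137]
 [  0.           0.           1.        ]]
```

{"name": "jog_arm", "arguments": {"targets": [[[-0.15,0.1,0,0],[0,0,0.75,0],[0,0,0.75,0],[0,0,0.75,0],[0,0,0.75,0],[0,0,0.75,0],[0,0,0.75,0],[0,0,0.75,0],[0,0,0.5,0],[0,0,0.25,0]]]}}

```text
t: 4.98
tool_pos: [0.6109, 0.1898, 0.1234]
tool_rot: [3.141, -0.0, -0.005]
force: [-0.2, -0.5, -0.2]
gripper_width: 0.0855
```

{"name": "jog_arm", "arguments": {"targets": [[[0,0,0,0],[0,0,0,0],[0,0,0,0],[0,0,0,0],[0,0,0,0],[0,0,0,0],[0,0,0,0],[0,0,0,0],[0,0,0,0],[0,0,0,0]]], "claw": 0, "newtons": 30}}

```text
t: 5.82
tool_pos: [0.6126, 0.1899, 0.1263]
tool_rot: [3.141, 0.0, 0.002]
force: [0.2, -1.2, 5.0]
gripper_width: 0.0152
```

Run:
```python
from h import *
o=get_obs(); print(o["t"],np.round(o["tool_pos"],4),np.round(o["force"],1),np.round(o["torque"],2),o["gripper_width"])
a=grab_frame("wrist");
save("wrist2",a)
```

```text
5.8167 [0.6126 0.1899 0.1263] [ 0.2 -1.2  5. ] [-0.39  0.04  0.03] 0.015242707688199627
```

View pics/wrist2.png

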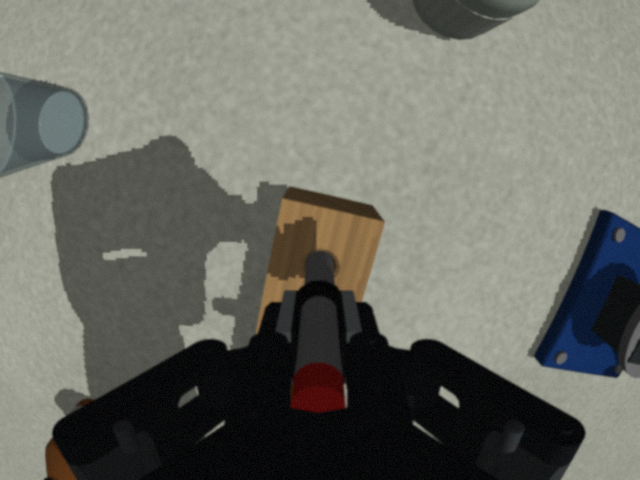

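The wrist picture shows the rod held between the pads, red end at (390,318), collar just below the fingertips. I'll raise the grip and lift straight up.

{"name": "jog_arm", "arguments": {"targets": [[[0,0,0,0],[0,0,0,0],[0,0,0,0],[0,0,-0.2,0],[0,0,-0.3,0],[0,0,-0.5,0],[0,0,-0.5,0],[0,0,-0.5,0],[0,0,-0.5,0],[0,0,-0.5,0]]], "newtons": 80}}

```text
t: 6.7
tool_pos: [0.6119, 0.1902, 0.1867]
tool_rot: [-3.141, -0.0, -0.0]
force: [0.5, -0.3, -3.0]
gripper_width: 0.0143
```

{"name": "jog_arm", "arguments": {"targets": [[[0,0,-0.8,0],[0,0,-0.8,0],[0,0,-0.8,0],[0,0,-0.8,0],[0,0,-0.8,0],[0,0,0,0],[0,0,0,0],[0,0,0,0],[0,0,0,0],[0,0,0,0]]]}}

```text
t: 7.53
tool_pos: [0.6113, 0.1899, 0.2636]
tool_rot: [3.141, -0.0, -0.005]
force: [-0.2, -0.3, -2.0]
gripper_width: 0.0141
```

Run:
```python
from h import *
o=get_obs(); print(o["t"],np.round(o["tool_pos"],4),np.round(o["force"],1),np.round(o["torque"],2),o["gripper_width"])
for c in ["scene","side"]:
    save(c+"3",grab_frame(c))
for q in ["round_rod_center","round_rod_foot","collet_mouth","bore","lever_handle","stand"]:
    rs=[]
    for c in ["scene","side"]:
        r=spot_point(q,c)[:1]
        for k in r: print(q,c,np.round(k["point"]),round(k["p"],2))
        if r: rs.append(ray(c,*r[0]["point"]))
    if len(rs)>1: print("  ->",*[np.round(v,4) for v in tri(rs)])
a=cv2.imread("pics/scene3.png")[80:330,220:470];b=cv2.imread("pics/side3.png")[60:310,220:470]
cv2.imwrite("pics/c3.png",cv2.resize(np.hstack([a,b]),(800,400),interpolation=cv2.INTER_CUBIC))
```

```text
7.5333 [0.6113 0.1899 0.2636] [-0.2 -0.3 -2. ] [-0.05 -0.03 -0.03] 0.014094199215062707
round_rod_center scene [255. 350.] 0.56
round_rod_center side [148. 283.] 0.79
  -> [0.6101 0.1889 0.2243] [0.0011 0.0011]
round_rod_foot scene [285. 349.] 0.87
round_rod_foot side [176. 280.] 0.54
  -> [0.607  0.1944 0.1407] [0.0028 0.0028]
collet_mouth scene [205. 307.] 0.73
collet_mouth side [272. 340.] 0.86
  -> [ 0.5499 -0.0944  0.0937] [0.001 0.001]
bore scene [216. 307.] 0.94
bore side [281. 338.] 0.62
  -> [ 0.5511 -0.0912  0.059 ] [0.0022 0.0022]
lever_handle scene [169. 325.] 0.81
stand scene [228. 310.] 0.78
stand side [298. 340.] 0.73
  -> [ 0.5461 -0.0981  0.0111] [0.0032 0.0032]
```

View pics/c3.png

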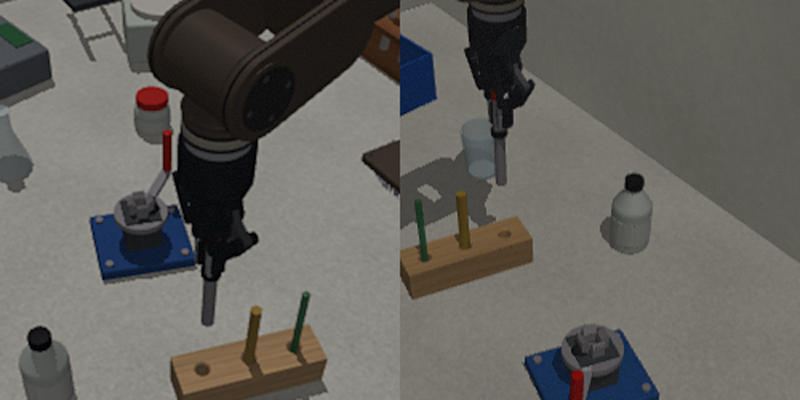

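The crops show the rod lifted clear and vertical, its rack hole empty, and the other two rods still standing. I'll carry it over the collet.

{"name": "jog_arm", "arguments": {"targets": [[[-0.2,0.5,0,0],[-0.2,1,0,0],[-0.2,1,0,0],[-0.2,1,0,0],[-0.2,1,0,0],[-0.2,1,0,0],[-0.2,1,0,0],[-0.2,1,0,0],[-0.2,1,0,0],[-0.2,1,0,0]]]}}

```text
t: 9.07
tool_pos: [0.5712, -0.0015, 0.2654]
tool_rot: [3.141, -0.0, 0.0]
force: [-0.0, 0.4, -1.9]
gripper_width: 0.0139
```

{"name": "jog_arm", "arguments": {"targets": [[[-0.2,1,0,0],[-0.2,1,0,0],[-0.2,1,0,0],[-0.2,1,0,0],[-0.2,0.5,0,0],[0,0.27,0,0],[0,0,0.6,0],[0,0,0,0],[0,0,0,0],[0,0,0,0]]]}}

```text
t: 9.9
tool_pos: [0.5519, -0.0944, 0.2527]
tool_rot: [-3.141, -0.002, 0.002]
force: [0.3, 0.5, -2.1]
gripper_width: 0.0137
```

Run:
```python
from h import *
o=get_obs(); print(o["t"],np.round(o["tool_pos"],4),np.round(o["force"],1),np.round(o["torque"],2),o["gripper_width"])
for c in ["wrist","scene","side"]:
    im=grab_frame(c); m=camera_model(c); save(c+"4",im)
    for q,z in [("round_rod_foot",o["tool_pos"][2]-.116),("collet_mouth",.1),("bore",.061),("lever_handle",.13)]:
        for k in spot_point(q,c)[:1]: print(q,c,np.round(k["point"]),round(k["p"],2),np.round(at_z(c,*k["point"],z,m),4))
a=cv2.imread("pics/scene4.png")[120:270,230:380];b=cv2.imread("pics/side4.png")[180:330,270:420];w=cv2.imread("pics/wrist4.png")[140:440,170:470]
f=lambda x,s:cv2.resize(x,(s,s),interpolation=cv2.INTER_CUBIC)
cv2.imwrite("pics/c4.png",np.hstack([np.vstack([f(a,300),f(b,300)]),f(w,500) if 0 else cv2.copyMakeBorder(f(w,500),0,100,0,0,cv2.BORDER_CONSTANT)]))
```

```text
9.9 [ 0.5519 -0.0944  0.2527] [ 0.3  0.5 -2.1] [ 0.   -0.05 -0.02] 0.013710451315111505
round_rod_foot wrist [246. 322.] 0.77 [ 0.5495 -0.0964  0.1367]
collet_mouth wrist [230. 319.] 0.71 [ 0.5507 -0.0947  0.1   ]
bore wrist [219. 319.] 0.93 [ 0.5508 -0.0949  0.061 ]
lever_handle wrist [343. 402.] 0.98 [ 0.465  -0.1616  0.13  ]
round_rod_foot scene [194. 309.] 0.62 [ 0.5488 -0.0855  0.1367]
collet_mouth scene [201. 307.] 0.78 [ 0.5455 -0.1014  0.1   ]
bore scene [217. 309.] 0.86 [ 0.5499 -0.0862  0.061 ]
lever_handle scene [166. 323.] 0.57 [ 0.4627 -0.1712  0.13  ]
round_rod_foot side [261. 338.] 0.96 [ 0.5382 -0.0981  0.1367]
collet_mouth side [274. 339.] 0.8 [ 0.5397 -0.1027  0.1   ]
bore side [281. 340.] 0.79 [ 0.5523 -0.0923  0.061 ]
lever_handle side [298. 330.] 0.6 [ 0.4683 -0.1577  0.13  ]
```

View pics/c4.png

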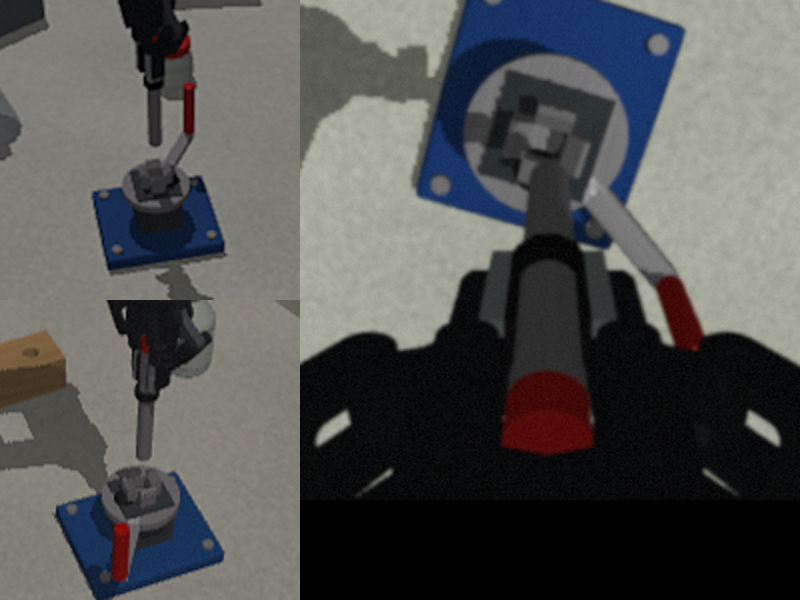

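Run:
```python
from h import *
T=get_obs()["tool_pos"]; print(T)
zt=T[2]-.116+.16
print("top back edge",np.round(at_z("wrist",411,318.5,zt),4), "collar top/bot rows centre")
# ring centre for several heights
for z in (.07,.08,.09,.1): print(z,np.round(at_z("wrist",220.4,318.2,z),4))
# line fit: rod silhouette in wrist picture
im=cv2.imread("pics/wrist4.png"); g=im[:,:,::-1].astype(int)
cv2.imwrite("pics/c5.png",np.hstack([cv2.resize(im[170:270,260:380],(800,667),interpolation=cv2.INTER_CUBIC)])[:600])
```

```text
[ 0.55198815 -0.09542212  0.25336113]
top back edge [ 0.5476 -0.095   0.2974] collar top/bot rows centre
0.07 [ 0.5514 -0.095   0.07  ]
0.08 [ 0.5538 -0.095   0.08  ]
0.09 [ 0.5562 -0.095   0.09  ]
0.1 [ 0.5586 -0.095   0.1   ]
```

View pics/c5.png

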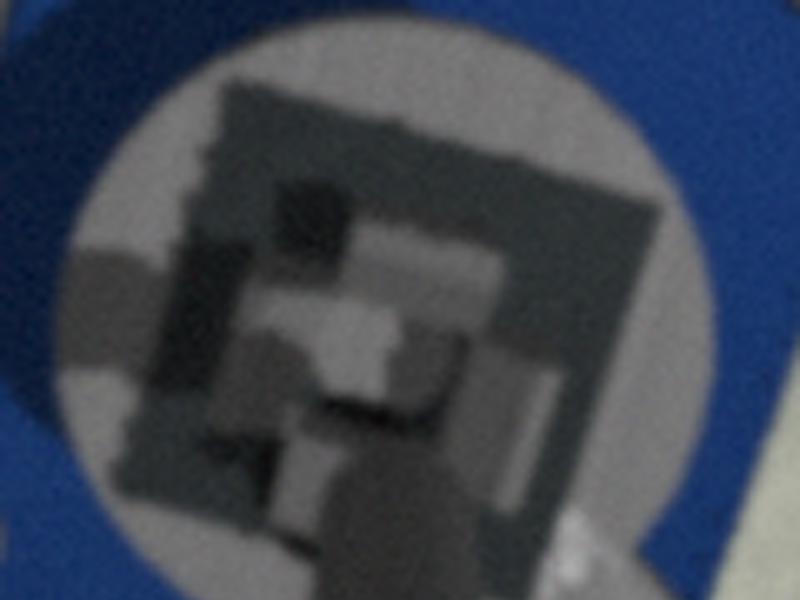

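The mouth centre is at about (row 231, col 318) in the wrist picture, which gives (0.5505, -0.095). The rod foot is about 1 mm short of it in x and within 1 mm in y. I'll correct by 1 mm and start feeding.

{"name": "jog_arm", "arguments": {"targets": [[[0.05,-0.02,0,0],[0,0,0.35,0],[0,0,0.35,0],[0,0,0.35,0],[0,0,0.35,0],[0,0,0.35,0],[0,0,0.1,0],[0,0,0.1,0],[0,0,0.1,0],[0,0,0.1,0]]]}}

```text
t: 11.48
tool_pos: [0.5532, -0.0951, 0.2105]
tool_rot: [3.141, 0.0, 0.001]
force: [-0.8, -0.3, -2.2]
gripper_width: 0.0144
```

{"name": "jog_arm", "arguments": {"targets": [[[0,0,0.1,0],[0,0,0.1,0],[0,0,0.1,0],[0,0,0.1,0],[0,0,0,0],[0,0,0,0],[0,0,0,0],[0,0,0,0],[0,0,0,0],[0,0,0,0]]]}}

```text
t: 12.32
tool_pos: [0.5529, -0.0946, 0.2019]
tool_rot: [-3.141, 0.0, 0.0]
force: [2.4, 2.5, -3.0]
gripper_width: 0.014
```

Run:
```python
from h import *
o=get_obs(); print(o["t"],np.round(o["tool_pos"],4),np.round(o["force"],1),np.round(o["torque"],2),o["gripper_width"])
```

```text
12.3167 [ 0.5529 -0.0946  0.2019] [ 2.4  2.5 -3. ] [ 0.67 -0.46 -0.02] 0.0140303044746654
```

The foot is in the mouth, with light side forces toward +x and +y. I'll ease the rod that way and continue.

{"name": "jog_arm", "arguments": {"targets": [[[0.03,-0.03,0,0],[0,0,0.1,0],[0,0,0.1,0],[0,0,0.1,0],[0,0,0.1,0],[0,0,0.1,0],[0,0,0,0],[0,0,0,0],[0,0,0,0],[0,0,0,0]]]}}

```text
t: 13.15
tool_pos: [0.5535, -0.0945, 0.1921]
tool_rot: [3.141, 0.0, -0.0]
force: [1.1, 0.6, -2.8]
gripper_width: 0.0142
```

{"name": "jog_arm", "arguments": {"targets": [[[0,0,0.1,0],[0,0,0.1,0],[0,0,0.1,0],[0,0,0.1,0],[0,0,0.1,0],[0,0,0,0],[0,0,0,0],[0,0,0,0],[0,0,0,0],[0,0,0,0]]]}}

```text
t: 13.98
tool_pos: [0.554, -0.0943, 0.1827]
tool_rot: [-3.141, 0.0, -0.002]
force: [2.2, 2.5, 3.6]
gripper_width: 0.0144
```

{"name": "jog_arm", "arguments": {"targets": [[[0.03,-0.03,0.05,0],[0,0,0.1,0],[0,0,0.1,0],[0,0,0.1,0],[0,0,0.1,0],[0,0,0.05,0],[0,0,0,0],[0,0,0,0],[0,0,0,0],[0,0,0,0]]]}}

```text
t: 14.82
tool_pos: [0.5543, -0.094, 0.1724]
tool_rot: [3.141, 0.0, 0.001]
force: [2.7, 1.6, 4.2]
gripper_width: 0.0141
```

{"name": "jog_arm", "arguments": {"targets": [[[0.03,-0.03,0.05,0],[0,0,0.05,0],[0,0,0.05,0],[0,0,0.05,0],[0,0,0.05,0],[0,0,0,0],[0,0,0,0],[0,0,0,0],[0,0,0,0],[0,0,0,0]]]}}

```text
t: 15.65
tool_pos: [0.5547, -0.0934, 0.167]
tool_rot: [3.141, 0.0, -0.0]
force: [1.8, -0.9, 2.4]
gripper_width: 0.0141
```

{"name": "jog_arm", "arguments": {"targets": [[[0,0,0.05,0],[0,0,0.05,0],[0,0,0.05,0],[0,0,0,0],[0,0,0,0],[0,0,0,0],[0,0,0,0],[0,0,0,0],[0,0,0,0],[0,0,0,0]]]}}

```text
t: 16.48
tool_pos: [0.5548, -0.0932, 0.1643]
tool_rot: [3.142, -0.0, -0.0]
force: [1.4, -0.6, 3.4]
gripper_width: 0.0141
```

{"name": "jog_arm", "arguments": {"targets": [[[0.02,0,0.05,0],[0,0,0.05,0],[0,0,0,0],[0,0,0,0],[0,0,0,0],[0,0,0,0],[0,0,0,0],[0,0,0,0],[0,0,0,0],[0,0,0,0]]]}}

```text
t: 17.32
tool_pos: [0.5551, -0.0931, 0.1623]
tool_rot: [-3.141, 0.0, 0.001]
force: [0.7, -0.4, 4.8]
gripper_width: 0.0139
```

{"name": "jog_arm", "arguments": {"targets": [[[0,0,0.05,0],[0,0,0.05,0],[0,0,0,0],[0,0,0,0],[0,0,0,0],[0,0,0,0],[0,0,0,0],[0,0,0,0],[0,0,0,0],[0,0,0,0]]]}}

```text
t: 18.15
tool_pos: [0.5551, -0.0931, 0.1603]
tool_rot: [-3.141, 0.0, 0.0]
force: [-0.8, -1.0, 4.6]
gripper_width: 0.0144
```

{"name": "jog_arm", "arguments": {"targets": [[[0,0,0.05,0],[0,0,0.05,0],[0,0,0.05,0],[0,0,0,0],[0,0,0,0],[0,0,0,0],[0,0,0,0],[0,0,0,0],[0,0,0,0],[0,0,0,0]]]}}

```text
t: 18.98
tool_pos: [0.5551, -0.0931, 0.1572]
tool_rot: [-3.142, -0.0, 0.0]
force: [-0.4, 0.0, 4.3]
gripper_width: 0.0137
```

{"name": "jog_arm", "arguments": {"targets": [[[0,0,0.05,0],[0,0,0.05,0],[0,0,0.03,0],[0,0,0,0],[0,0,0,0],[0,0,0,0],[0,0,0,0],[0,0,0,0],[0,0,0,0],[0,0,0,0]]]}}

```text
t: 19.82
tool_pos: [0.5552, -0.0932, 0.1548]
tool_rot: [3.142, 0.0, -0.0]
force: [0.0, 0.5, 4.8]
gripper_width: 0.0143
```

{"name": "jog_arm", "arguments": {"targets": [[[0,0,0.05,0],[0,0,0.05,0],[0,0,0.03,0],[0,0,0,0],[0,0,0,0],[0,0,0,0],[0,0,0,0],[0,0,0,0],[0,0,0,0],[0,0,0,0]]]}}

```text
t: 20.65
tool_pos: [0.5552, -0.0932, 0.1522]
tool_rot: [-3.142, 0.0, -0.0]
force: [-0.6, 0.1, 5.5]
gripper_width: 0.0143
```

{"name": "jog_arm", "arguments": {"targets": [[[0,0,0.05,0],[0,0,0.05,0],[0,0,0.03,0],[0,0,0,0],[0,0,0,0],[0,0,0,0],[0,0,0,0],[0,0,0,0],[0,0,0,0],[0,0,0,0]]]}}

```text
t: 21.48
tool_pos: [0.5552, -0.0932, 0.1495]
tool_rot: [-3.142, 0.0, 0.0]
force: [-0.2, -0.3, 4.7]
gripper_width: 0.014
```

{"name": "jog_arm", "arguments": {"targets": [[[0,0,0.05,0],[0,0,0.05,0],[0,0,0.03,0],[0,0,0,0],[0,0,0,0],[0,0,0,0],[0,0,0,0],[0,0,0,0],[0,0,0,0],[0,0,0,0]]]}}

```text
t: 22.32
tool_pos: [0.5553, -0.0932, 0.1478]
tool_rot: [3.142, 0.0, -0.0]
force: [-1.4, 0.4, 8.2]
gripper_width: 0.0141
```

The force is rising and the tool is lagging slightly, so this is probably the stop. I'll push in smaller steps.

{"name": "jog_arm", "arguments": {"targets": [[[0,0,0.05,0],[0,0,0.03,0],[0,0,0,0],[0,0,0,0],[0,0,0,0],[0,0,0,0],[0,0,0,0],[0,0,0,0],[0,0,0,0],[0,0,0,0]]]}}

```text
t: 23.15
tool_pos: [0.5555, -0.0932, 0.1477]
tool_rot: [3.141, 0.0, 0.0]
force: [-4.3, 1.0, 13.1]
gripper_width: 0.0141
```

{"name": "jog_arm", "arguments": {"targets": [[[-0.03,0,0.05,0],[0,0,0.03,0],[0,0,0,0],[0,0,0,0],[0,0,0,0],[0,0,0,0],[0,0,0,0],[0,0,0,0],[0,0,0,0],[0,0,0,0]]]}}

```text
t: 23.98
tool_pos: [0.5555, -0.0933, 0.1473]
tool_rot: [3.141, 0.0, 0.002]
force: [-4.8, 1.0, 17.7]
gripper_width: 0.0138
```

{"name": "jog_arm", "arguments": {"targets": [[[-0.02,0,0.05,0],[0,0,0,0],[0,0,0,0],[0,0,0,0],[0,0,0,0],[0,0,0,0],[0,0,0,0],[0,0,0,0],[0,0,0,0],[0,0,0,0]]]}}

```text
t: 24.82
tool_pos: [0.5555, -0.0933, 0.1471]
tool_rot: [3.141, 0.0, 0.004]
force: [-5.5, 1.5, 19.4]
gripper_width: 0.0143
```

The rod bears on the stop: about 20 N on the tool, no travel, foot 69 mm below the mouth. I'll unload first so that nothing springs, then release and retreat upward.

{"name": "jog_arm", "arguments": {"targets": [[[-0.05,0,-0.1,0],[0,0,-0.1,0],[0,0,0,0],[0,0,0,0],[0,0,0,0],[0,0,0,0],[0,0,0,0],[0,0,0,0],[0,0,0,0],[0,0,0,0]]]}}

```text
t: 25.65
tool_pos: [0.5545, -0.0933, 0.1477]
tool_rot: [3.141, -0.001, 0.005]
force: [1.6, 0.7, 6.4]
gripper_width: 0.0141
```

{"name": "jog_arm", "arguments": {"targets": [[[0,0,0,0],[0,0,0,0],[0,0,0,0],[0,0,0,0],[0,0,0,0],[0,0,0,0],[0,0,0,0],[0,0,0,0],[0,0,0,0],[0,0,0,0]]], "claw": 0.6}}

```text
t: 26.48
tool_pos: [0.5532, -0.0932, 0.1468]
tool_rot: [3.142, 0.0, 0.0]
force: [0.0, 0.3, -0.2]
gripper_width: 0.0515
```

{"name": "jog_arm", "arguments": {"targets": [[[0,0,-0.4,0],[0,0,-0.8,0],[0,0,-0.8,0],[0,0,-0.8,0],[0,0,-0.8,0],[0,0,-0.8,0],[0,0,-0.8,0],[0,0,-0.3,0],[0,0,0,0],[0,0,0,0]]]}}

```text
t: 27.32
tool_pos: [0.5531, -0.0931, 0.2568]
tool_rot: [3.141, 0.0, 0.001]
force: [-0.0, -0.2, -0.3]
gripper_width: 0.0514
```

Run:
```python
from h import *
o=get_obs(); print(o["t"],np.round(o["tool_pos"],4),np.round(o["force"],1),o["gripper_width"],np.round(o["q"],2))
for c in ["wrist","scene","side"]:
    im=grab_frame(c); m=camera_model(c); save(c+"6",im)
    for q,z in [("round_rod_center",.111),("lever_handle",.13)]:
        for k in spot_point(q,c)[:1]: print(q,c,np.round(k["point"]),round(k["p"],2),np.round(at_z(c,*k["point"],z,m),4))
a=cv2.imread("pics/scene6.png")[100:250,230:380];b=cv2.imread("pics/side6.png")[180:330,270:420];w=cv2.imread("pics/wrist6.png")
f=lambda x,s:cv2.resize(x,(s,s),interpolation=cv2.INTER_CUBIC)
cv2.imwrite("pics/c6.png",np.hstack([np.vstack([f(a,300),f(b,300)]),cv2.copyMakeBorder(cv2.resize(w[100:,100:540],(500,432)),0,168,0,0,cv2.BORDER_CONSTANT)]))
```

```text
27.3167 [ 0.5531 -0.0931  0.2568] [-0.  -0.2 -0.3] 0.05139373819117504 [-0.35  0.03  1.85  0.    1.27  1.22]
round_rod_center wrist [232. 321.] 0.94 [ 0.5517 -0.0949  0.111 ]
round_rod_center scene [202. 304.] 0.85 [ 0.561  -0.0908  0.111 ]
lever_handle scene [170. 324.] 0.77 [ 0.4673 -0.1562  0.13  ]
round_rod_center side [263. 341.] 0.78 [ 0.5566 -0.0887  0.111 ]
lever_handle side [297. 331.] 0.65 [ 0.4713 -0.1575  0.13  ]
```

View pics/c6.png

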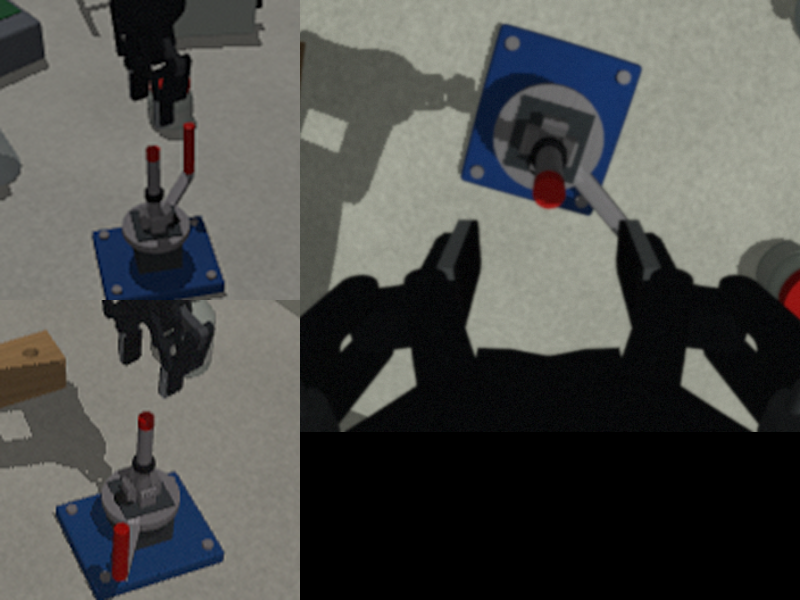

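The crops show the rod standing upright in the collet with the collar about 2 cm above the mouth, released. The lever handle is still in its open position. Next I'll move above the handle with the jaw axis turned along its tangent.

{"name": "jog_arm", "arguments": {"targets": [[[-0.72,0.56,0,0],[-0.72,0.56,0,0],[-0.72,0.56,0,0],[-0.72,0.56,0,0],[-0.72,0.56,0,0],[-0.72,0.56,0,0],[0,0,0,-0.9],[0,0,0,-0.9],[0,0,0,-0.9],[0,0,0,-0.9]]], "claw": 0.7}}

```text
t: 28.6
tool_pos: [0.4667, -0.1605, 0.2568]
tool_rot: [3.067, 0.681, 0.0]
force: [0.0, -1.2, -0.3]
gripper_width: 0.06
```

{"name": "jog_arm", "arguments": {"targets": [[[0,0,0,-0.9],[0,0,0,-0.96],[0,0,0,0],[0,0,0.5,0],[0,0,0.5,0],[0,0,0.5,0],[0,0,0,0],[0,0,0,0],[0,0,0,0],[0,0,0,0]]]}}

```text
t: 29.43
tool_pos: [0.467, -0.1605, 0.2271]
tool_rot: [2.974, 1.01, 0.001]
force: [0.4, -0.5, 0.1]
gripper_width: 0.0599
```

Run:
```python
from h import *
o=get_obs(); M=R.from_rotvec(o["tool_rot"]).as_matrix(); print(o["t"],np.round(o["tool_pos"],4),np.round(M[:,1],3),o["gripper_width"],np.round(o["q"],2))
im=grab_frame("wrist"); save("wrist7",im)
for q,z in [("lever_handle",.13),("collet_mouth",.1)]:
    for k in spot_point(q,"wrist")[:1]: print(q,np.round(k["point"]),round(k["p"],2),np.round(at_z("wrist",*k["point"],z),4))
hsv=cv2.cvtColor(im,cv2.COLOR_RGB2HSV)
mk=(cv2.inRange(hsv,(0,150,50),(8,255,255))|cv2.inRange(hsv,(172,150,50),(180,255,255)))
n,l,s,c=cv2.connectedComponentsWithStats(mk)
for i in range(1,n):
    if s[i,4]>60: print(s[i],c[i])
for c,e in (("side","flask"),("side","jar"),("side","white_bottle")):
    for k in spot_point(e,c)[:1]: print(e,k["p"],np.round(at_z(c,*k["point"],0),3))
```

```text
29.4333 [ 0.467  -0.1605  0.2271] [ 0.609 -0.793  0.001] 0.05988004555040531 [-0.54 -0.1   2.03 -0.    1.21  0.38]
collet_mouth [ 88. 316.] 0.97 [ 0.5498 -0.0955  0.1   ]
[ 295   39   39   39 1148] [314.54529617  57.79006969]
[307 224  24  51 973] [318.68653649 250.3946557 ]
flask 0.93 [ 0.665 -0.388  0.   ]
jar 0.59 [ 0.387 -0.365  0.   ]
white_bottle 0.71 [0.783 0.087 0.   ]
```

View pics/wrist7.png

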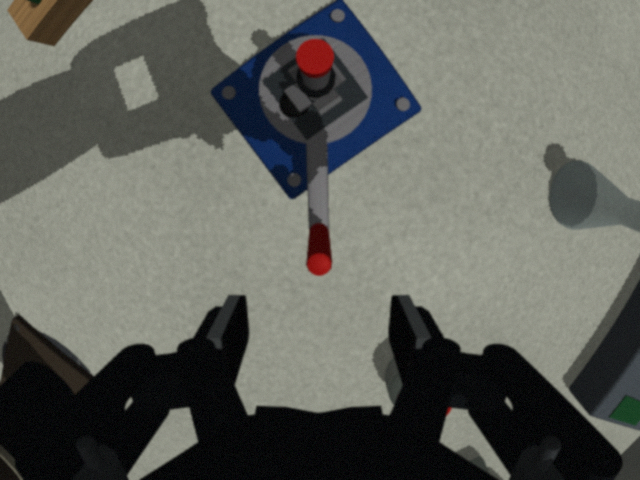

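The wrist picture shows the handle top at (263,319), centred between the fingers, with the lever pointing straight at the tool. The flask at (575,190) lies well outside the sweep. I'll descend around the handle and narrow the jaws.

{"name": "jog_arm", "arguments": {"targets": [[[0,0,0.7,0],[0,0,0.7,0],[0,0,0.7,0],[0,0,0.7,0],[0,0,0.7,0],[0,0,0.7,0],[0,0,0.6,0],[0,0,0,0],[0,0,0,0],[0,0,0,0]]]}}

```text
t: 30.57
tool_pos: [0.4673, -0.1607, 0.1315]
tool_rot: [2.974, 1.011, 0.001]
force: [0.7, 0.8, 0.3]
gripper_width: 0.0595
```

{"name": "jog_arm", "arguments": {"targets": [[[0,0,0,0],[0,0,0,0],[0,0,0,0],[0,0,0,0],[0,0,0,0],[0,0,0,0],[0,0,0,0],[0,0,0,0],[0,0,0,0],[0,0,0,0]]], "claw": 0.3, "newtons": 20}}

```text
t: 31.4
tool_pos: [0.4668, -0.1604, 0.1307]
tool_rot: [-2.974, -1.011, 0.0]
force: [-0.7, 1.2, -0.7]
gripper_width: 0.0258
```

{"name": "jog_arm", "arguments": {"targets": [[[0.007,0.275,0,-0.417],[0.007,0.275,0,-0.417],[0.007,0.275,0,-0.417],[0.007,0.275,0,-0.417],[0.007,0.275,0,-0.417],[0.007,0.275,0,-0.417],[0.007,0.275,0,-0.417],[0.007,0.275,0,-0.417],[0.007,0.275,0,-0.417],[0.007,0.275,0,-0.417]]]}}

```text
t: 32.23
tool_pos: [0.5086, -0.1926, 0.1301]
tool_rot: [-2.625, -1.716, 0.002]
force: [-2.9, 4.6, 3.3]
gripper_width: 0.0253
```

{"name": "jog_arm", "arguments": {"targets": [[[0.007,0.275,0,-0.417],[0.007,0.275,0,-0.417],[0.007,0.275,0,-0.417],[0.007,0.275,0,-0.417],[0.007,0.275,0,-0.417],[0.007,0.275,0,-0.417],[0.007,0.275,0,-0.417],[0.007,0.275,0,-0.417],[0.007,0.275,0,-0.417],[0.007,0.275,0,-0.417]]]}}

```text
t: 33.07
tool_pos: [0.5617, -0.2018, 0.1296]
tool_rot: [-2.117, -2.312, 0.003]
force: [-4.2, 1.7, 1.5]
gripper_width: 0.0257
```

{"name": "jog_arm", "arguments": {"targets": [[[0.007,0.275,0,-0.417],[0.007,0.275,0,-0.417],[0.007,0.275,0,-0.417],[0.007,0.275,0,-0.417],[0,0,0,0],[0,0,0,0],[0,0,0,0],[0,0,0,0],[0,0,0,0],[0,0,0,0]]]}}

```text
t: 33.9
tool_pos: [0.5844, -0.1989, 0.1303]
tool_rot: [-1.883, -2.514, 0.001]
force: [-3.4, 0.2, -2.1]
gripper_width: 0.0257
```

{"name": "jog_arm", "arguments": {"targets": [[[0.004,0.14,0,-0.21],[0.004,0.14,0,-0.21],[0,0,0,0],[0,0,0,0],[0,0,0,0],[0,0,0,0],[0,0,0,0],[0,0,0,0],[0,0,0,0],[0,0,0,0]]]}}

```text
t: 34.73
tool_pos: [0.5903, -0.1971, 0.1308]
tool_rot: [1.819, 2.561, 0.0]
force: [-2.7, 0.2, -1.6]
gripper_width: 0.0253
```

{"name": "jog_arm", "arguments": {"targets": [[[0.007,0.275,0,-0.417],[0.004,0.14,0,-0.21],[0,0,0,0],[0,0,0,0],[0,0,0,0],[0,0,0,0],[0,0,0,0],[0,0,0,0],[0,0,0,0],[0,0,0,0]]]}}

```text
t: 35.57
tool_pos: [0.5963, -0.1944, 0.1307]
tool_rot: [-1.719, -2.625, 0.005]
force: [-9.4, -1.2, 0.3]
gripper_width: 0.0254
```

{"name": "jog_arm", "arguments": {"targets": [[[0,0.1,0,0],[0,0,0,0],[0,0,0,0],[0,0,0,0],[0,0,0,0],[0,0,0,0],[0,0,0,0],[0,0,0,0],[0,0,0,0],[0,0,0,0]]]}}

```text
t: 36.4
tool_pos: [0.5964, -0.1943, 0.1306]
tool_rot: [-1.716, -2.622, 0.01]
force: [-14.7, -3.3, 2.9]
gripper_width: 0.0256
```

The force rose to 15 N with no motion, so the lever is on its end stop. I'll back off to centre, open the jaws and rise.

{"name": "jog_arm", "arguments": {"targets": [[[0,-0.2,0,0],[0,-0.22,0,0],[0,0,0,0],[0,0,0,0],[0,0,0,0],[0,0,0,0],[0,0,0,0],[0,0,0,0],[0,0,0,0],[0,0,0,0]]]}}

```text
t: 37.23
tool_pos: [0.5922, -0.1964, 0.1306]
tool_rot: [-1.721, -2.628, -0.0]
force: [0.4, -0.5, -0.7]
gripper_width: 0.0252
```

{"name": "jog_arm", "arguments": {"targets": [[[0,0,0,0],[0,0,0,0],[0,0,0,0],[0,0,0,0],[0,0,-0.3,0],[0,0,-0.8,0],[0,0,-0.8,0],[0,0,-0.8,0],[0,0,-0.8,0],[0,0,-0.8,0]]], "claw": 0.6}}

```text
t: 38.07
tool_pos: [0.5921, -0.1965, 0.2181]
tool_rot: [1.721, 2.628, 0.0]
force: [-0.2, 0.9, -0.6]
gripper_width: 0.0512
```

{"name": "jog_arm", "arguments": {"targets": [[[0,0,-0.8,0],[0,0,-0.8,0],[-0.5,0,0,0],[-0.5,0,0,0],[0,0,0,0],[0,0,0,0],[0,0,0,0],[0,0,0,0],[0,0,0,0],[0,0,0,0]]]}}

```text
t: 38.9
tool_pos: [0.5999, -0.2146, 0.2483]
tool_rot: [-1.721, -2.628, 0.0]
force: [0.3, -0.3, -0.2]
gripper_width: 0.0515
```

Run:
```python
from h import *
o=get_obs(); print(o["t"],np.round(o["tool_pos"],4),np.round(o["force"],1))
for c in ["wrist","scene","side"]:
    im=grab_frame(c); m=camera_model(c); save(c+"8",im)
    for q,z in [("round_rod_center",.111),("lever_handle",.13),("collet_mouth",.1)]:
        for k in spot_point(q,c)[:1]: print(q,c,np.round(k["point"]),round(k["p"],2),np.round(at_z(c,*k["point"],z,m),4))
a=cv2.imread("pics/scene8.png")[100:350,200:450];b=cv2.imread("pics/side8.png")[120:370,220:470];w=cv2.imread("pics/wrist8.png")
f=lambda x,s:cv2.resize(x,(s,s),interpolation=cv2.INTER_CUBIC)
cv2.imwrite("pics/c8.png",np.hstack([np.vstack([f(a,300),f(b,300)]),cv2.copyMakeBorder(cv2.resize(w,(500,375)),0,225,0,0,cv2.BORDER_CONSTANT)]))
```

```text
38.9 [ 0.5999 -0.2146  0.2483] [ 0.3 -0.3 -0.2]
round_rod_center wrist [ 57. 329.] 0.6 [ 0.5565 -0.0933  0.111 ]
lever_handle wrist [212. 320.] 0.76 [ 0.5937 -0.1956  0.13  ]
collet_mouth wrist [ 56. 323.] 0.98 [ 0.5516 -0.0919  0.1   ]
round_rod_center scene [202. 307.] 0.7 [ 0.5546 -0.0868  0.111 ]
lever_handle scene [175. 273.] 0.71 [ 0.5895 -0.1989  0.13  ]
collet_mouth scene [205. 308.] 0.78 [ 0.5505 -0.0899  0.1   ]
round_rod_center side [266. 345.] 0.55 [ 0.5578 -0.0994  0.111 ]
lever_handle side [276. 391.] 0.62 [ 0.6009 -0.1892  0.13  ]
collet_mouth side [275. 340.] 0.89 [ 0.5384 -0.1048  0.1   ]
```

View pics/c8.png

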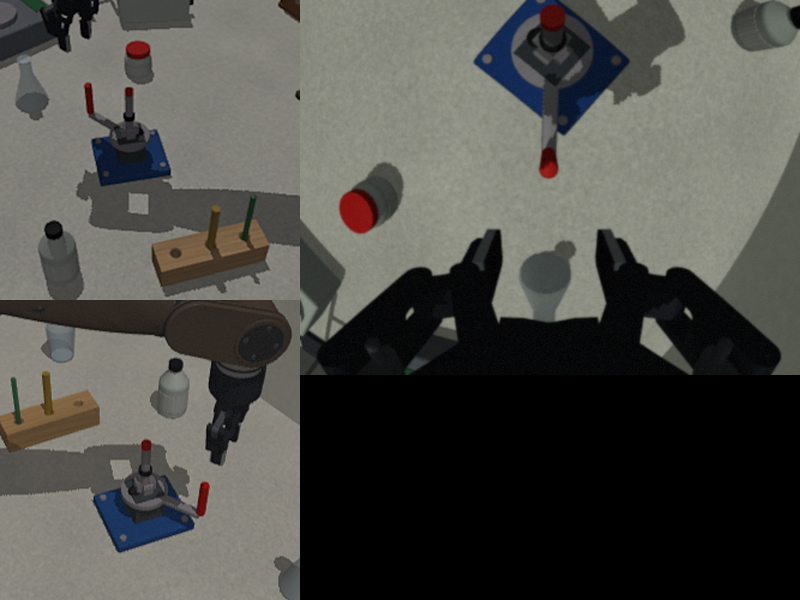

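The final views show the rod upright in the collet and the lever swung round by about 1.3 rad. The two other rods and the glassware are undisturbed, and the gripper is clear.

```bash
python3 -c "
from bench import *
print(close_job(), get_obs()['t'])"
```

```text
the job is handed in; nothing more can be done
the job is handed in; nothing more can be done
```

The rod is in the collet, seated on its depth stop. The lever is swung fully closed, and the job was handed in at about 39 s with the gripper clear of everything.

- **Rod:** I gripped it above the collar, lifted it straight out and fed it in through the drag, which needed about 7 N. It stopped moving about 69 mm below the mouth, and I pushed until the wrist read 19 N, about 22 N with the rod's weight. I unloaded the arm before letting go, and the rod stayed upright.
- **Lever:** I pushed it by the handle until the force rose to about 15 N with no further motion. The camera images put the swing at about 1.30 rad. Later readings of the handle position differ by about 1 cm between cameras, so the force reading is the firmer evidence that it is closed.
- **Surroundings:** The last views show the hex rod and thin rod still in the rack, and the glassware in those views undisturbed. The amber bottle was not in the final cropped view, though the arm never went near it. The wrist force was near zero at the end.

The position readings disagreed by a few millimetres on the collet axis. I corrected this during feeding from the side forces, which stayed at about 6 N or less.

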